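Swing the stone camera over the turquoise and take its picture

TASK

Push the upright yellow tab of the photo stand round, with the fingertips, until the little camera stands centred above the turquoise stone, leave it at rest there, then press the red shutter button on top of the stand's middle post all the way down to take the picture, and move clear. Take no picture of anything else, do not touch the camera head itself, and leave the stones on their pads, the loupe and the pearl ring where they are: nothing is to be lifted.

Things in the scene. Friction and masses are not known exactly. Their poses are not given: they have to be found in the camera images.
- stand: Grey round base of the photo stand, 172 mm across, 12 mm thick, fixed. Origin: centre of its underside, on the swivel's vertical axis. Four white pads (38 mm across, top 14 mm above the bench), one stone each, lie 62 mm from the axis at about -80, -35, 35 and 80 degrees from its +x axis (anticlockwise positive); a white line marks the empty home place at 0. Which stone lies where varies.
- swivel (a joint): Angle (rad) of the swivel about the stand's vertical axis, anticlockwise from above; 0: camera along the stand's +x, tab along its -x. Stops at -1.75 and 1.75. No spring, no detents: it turns stiffly (about 1 N at the tab) and stays where it is left. Its arm, 16 mm wide, lies 46 to 53 mm above the bench; its collar is 34 mm across.
- tab (a point): Middle of the upright yellow tab, 78 mm from the axis, opposite the camera, 70 mm above the bench. The tab is a plate 26 mm long (along the radius, 65 to 91 mm from the axis), 6 mm thick (across, the way it is pushed), from 47 to 89 mm above the bench. Turns with the swivel.
- lens (a point): Centre of the glass on the underside of the camera head, 62 mm from the axis, 41 mm above the bench: what the camera looks at lies straight below. The head is a black upright cylinder, 34 to 37 mm across, from 42 to 72 mm above the bench. Turns with the swivel.
- shutter (a joint): Travel in m of the shutter button, pressed straight down: 0 when up, 0.006 fully down; about 4 N at the bottom; springs back when let go.
- shutter_top (a point): Centre of the top of the red shutter button (20 mm across) on the swivel's axis; 82 mm above the bench when up. Its round black housing, on the fixed post, is 36 mm across and ends 10 mm below the button's top.
- turquoise: Blue turquoise in a silver setting, 14 x 21 x 10 mm. Loose, about 12 g; stays where it is. Origin at the centre of its underside.
- olive_stone: Olive brown polished stone, 14 x 32 x 9 mm. Loose, about 12 g; stays where it is. Origin at the centre of its underside.
- green_stone: Dark green polished stone, 16 x 27 x 9 mm. Loose, about 12 g; stays where it is. Origin at the centre of its underside.
- grey_stone: Grey polished stone, 16 x 22 x 9 mm. Loose, about 12 g; stays where it is. Origin at the centre of its underside.
- loupe: Black eye loupe, 34 mm across, 26 mm high, standing loose on the bench. Origin at the centre of its underside.
- ring_pearl: White finger ring with a pearl, 27 x 21 x 12 mm, lying loose on the bench. Origin at the centre of its underside.
Mind the look-alikes: they are no part of the job. Leave any pink look-alike of the loupe alone.

How it is judged:
On the way, in this order (a step that is already met when the one before it is completed fails the run):
1. the fingers push the yellow tab (contact force between the fingers and swivel_c3 above 0.2 N), for 0.05 s.
2. the camera stands at rest above the turquoise, centred within 8 mm, the shutter not yet pressed (horizontal distance between lens and turquoise below 0.008 m and value of joint shutter below 0.002 m and velocity of joint swivel between -0.05 and 0.05 rad/s), for 0.3 s.
3. the shutter button is pressed down (over 4.5 mm) with the camera above the turquoise (horizontal distance between lens and turquoise below 0.008 m and value of joint shutter above 0.0045 m), for 0.05 s.
At the end, for the whole second after the job is handed in: The camera stands at rest centred within 8 mm (horizontally) above the turquoise, the shutter button is up again, and the four stones, the loupe and the pearl ring lie at rest within 6 mm of where they were (horizontal distance between lens and turquoise below 0.008 m and value of joint shutter below 0.001 m and velocity of joint swivel between -0.05 and 0.05 rad/s and distance of each of turquoise, olive_stone, green_stone, grey_stone, loupe, ring_pearl from where it was at the start of the episode below 0.006 m and linear speed of each of turquoise, olive_stone, green_stone, grey_stone, loupe, ring_pearl below 0.02 m/s); the robot touches nothing.
It fails at once if the shutter is pressed (over 3 mm) while the camera is not within 8 mm of the turquoise: a wrong picture (horizontal distance between lens and turquoise above 0.008 m and value of joint shutter above 0.003 m).
It fails at once if the camera head is touched (over 1 N) (contact force between any of the fingers, the arm and swivel_c4 above 1 N or contact force between any of the fingers, the arm and swivel_c5 above 1 N).
It fails at once if a stone, the loupe or the pearl ring is lifted or pushed more than 10 mm (distance of any of turquoise, olive_stone, green_stone, grey_stone, loupe, ring_pearl from where it was at the start of the episode above 0.01 m).
It also fails if it takes over 48 s, if anything falls off the work surface, if the arm or the gripper's body presses on something with over 40 N, if the wrist force passes 120 N, or if a joint passes its speed limit or range.

ROBOT

A 7-joint arm with a two-finger parallel gripper is mounted at the origin on a cart in front of the work surface, level with it; the furniture and walls round the work are solid. World frame = base frame: x ahead of the robot, y to its left, z up, the work surface at z = 0. Lengths are in m, angles in rad, forces in N, time in s.
With the tool pointing down it reaches from about 0.35 to 0.9 m from the base axis. Payload 8.1 kg.
Tool frame: the origin (TCP) lies on the centre line of the jaws, within the pads' length; the fingertips stand 14 mm ahead of it and the grasp point (between the pads) lies 5 mm behind it; z points along the fingers, y is the direction in which the jaws open and shut (so a half turn about z gives the same grasp; the last joint's range is limited). The gripper opens to 92 mm and grips with 3 to 60 N. Pads are 19 mm wide; open, the fingers measure 130 mm over their backs; the gripper's body (75 mm by 190 mm) begins 47 mm behind the grasp point.
Start: joints at [1.156, 0.434, 0.025, 1.573, -0.012, 1.134, -0.075], TCP at [0.192, -0.595, 0.241] pointing down, gripper open.
Joint ranges: [-2.62, 2.62], [-0.44, 2.09], [-1.27, 1.32], [0.08, 2.57], [-1.32, 4.46], [0.12, 2], [-2.74, 2.74]. Speed limits (rad/s): [2.22, 2.22, 3.01, 3.01, 3.14, 3.14, 3.14].

INTERFACE

Orientations are given as a rotation vector (axis times angle).
In Python, from cell import observe, eyes, arm gives the robot as it stands.
- The arm moves only by the tool step_arm, never from a script. Its argument "series" is a list that holds one entry, the list of rows, each a list of 5 numbers: the finger opening in m, from 0 to 0.0918, then the shift along the world's x, y, z in m, then the turn about the world's z in degrees. In form: [[[hand, dx, dy, dz, spin], ...]]. A call has 1 to 20 rows; each row is the pose to reach, as a shift and turn from the pose measured when the call began; what a row does not reach only later rows make up. A row lasts 1/12 s, in which the tool goes at most 41.7 mm and 7.16 degrees, less where a joint would pass 70% of its speed; a pose out of reach is approached as far as the arm can. A call with a gripper value outside its range is refused whole. The fingers move at their own pace and stop on an object; "squeeze" is the grip in N (left out, the last holds). Time passes only in rows, so rows that repeat a pose let the fingers close. It gives the time, the measured TCP pose, the force and the opening at its end, in the units of the state.
- observe(): the state, without advancing time (a new reading comes with each control period).
- eyes.get_image(name): name is "scene" or "top" or "wrist"; returns (picture, depth): 384x512x3 uint8, red, green, blue; 384x512 float32, m along the optical axis (not along the pixel's ray), 0 where there is no reading.
- eyes.camera_params(name): a dict with "intrinsics" (3x3 intrinsics, pixels), "position" and "attitude" of the camera in the world. Camera axes: x right, y down, z forward; pixel columns grow to the right and rows downward; lengths in m; the calibration is good to about 2 mm. The wrist camera is an equidistant fisheye: a pixel r from the principal point sees the ray r / f radians off the axis. A picture is of the moment at which its call begins: read the wrist's pose just before it. camera_params takes no time and is no camera call; for the wrist camera it gives the pose at the moment of the call.
- arm.sign_off(): hands the job in, once; it reports no verdict.
The state is a dict: "clock": time; "joints": joint angles; "dq": joint speeds; "joint_efforts": joint torques, N m; "position": TCP position; "ee_rot": TCP orientation; "force": force on the tool from outside, world axes, zero at the start; "ft_torque": the same for the moment, N m; "width": opening from 0.0 (shut) to 1.0 (fully open).
Only numpy, scipy, OpenCV 4.12 (cv2) and the standard library are available. Lean on these libraries where they do the work, as an engineer would, in place of code of your own. Each camera call takes 0.05 s, during which the arm holds its last target.

## Working session

There is one attempt and no reset: what is moved stays moved. The work goes in short steps, Python scripts to look and compute and a tool call to move; the robot and the scene stay as the last step left them, time stands still between calls to the robot, and variables do not carry over. Pictures are saved under pics/ and viewed, and the job is handed in when it is done.

Besides the shell and the picture viewer there is one more tool, called after "Emit:" by a JSON object that holds its "name" and its "arguments". step_arm: Moves the arm, as the interface text tells. Its arguments: {"type":"object","properties":{"series":{"type":"array"},"squeeze":{"type":"number"}},"required":["series"]}

```bash
ls; mkdir -p pics; python3 - <<'E'
from cell import observe, eyes, arm
import cv2, numpy as np
s=observe(); print({k:np.round(v,3) for k,v in s.items()})
for n in ("top","scene","wrist"):
    c=eyes.camera_params(n); print(n,c)
    p,d=eyes.get_image(n); cv2.imwrite(f"pics/{n}0.png",p[:,:,::-1]); np.save(f"pics/{n}0.npy",d)
E
```

```text
pics
{'clock': np.float64(0.0), 'joints': array([ 1.156,  0.435,  0.025,  1.574, -0.012,  1.134, -0.075]), 'dq': array([-0.001,  0.   ,  0.001,  0.   , -0.   ,  0.002,  0.001]), 'joint_efforts': array([ 0.0000e+00, -6.6783e+01,  9.8500e-01, -3.1445e+01, -6.0000e-02,
        4.3000e-02,  0.0000e+00]), 'position': array([ 0.191, -0.594,  0.24 ]), 'ee_rot': array([-3.102e+00, -4.870e-01,  1.000e-03]), 'force': array([-0.032,  0.055, -0.521]), 'ft_torque': array([-0.044, -0.011,  0.026]), 'width': np.float64(1.002)}
top {'intrinsics': array([[360.36801291,   0.        , 253.41283106],
       [  0.        , 360.36801291, 181.20182912],
       [  0.        ,   0.        ,   1.        ]]), 'position': array([0.49282217, 0.1475928 , 0.93833301]), 'attitude': array([-2.17156373,  2.23353078, -0.08206043])}
scene {'intrinsics': array([[399.70628765,   0.        , 249.85576892],
       [  0.        , 399.70628765, 189.03238731],
       [  0.        ,   0.        ,   1.        ]]), 'position': array([0.15315319, 0.78574235, 0.49725075]), 'attitude': array([-0.69348402,  2.40271963, -1.42273886])}
wrist {'intrinsics': array([[297.31863964,   0.        , 258.3875374 ],
       [  0.        , 297.31863964, 189.6950669 ],
       [  0.        ,   0.        ,   1.        ]]), 'position': array([ 0.25942806, -0.57380592,  0.38430576]), 'attitude': array([ 2.35868547, -1.71785271, -0.23364061])}
```

View pics/top0.png

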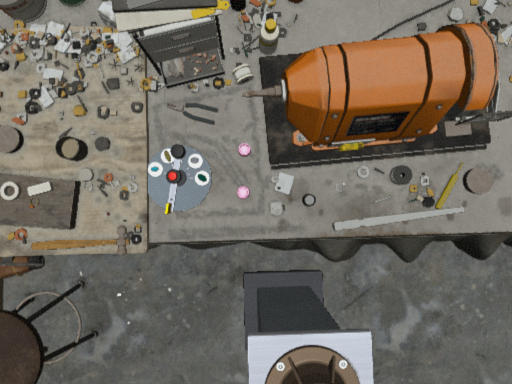

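View pics/scene0.png

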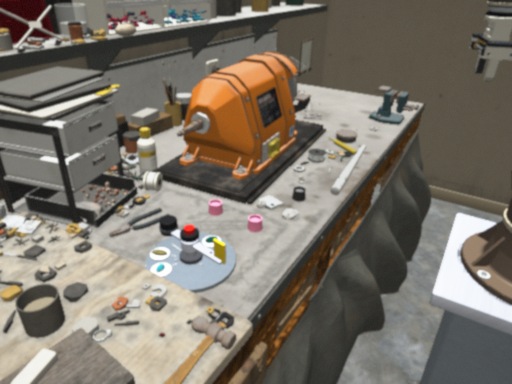

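```bash
cat > h.py <<'E'
from cell import observe, eyes, arm
import cv2, numpy as np
from scipy.spatial.transform import Rotation as R
def unproj(c,u,v,z):
    K=c["intrinsics"]; r=R.from_rotvec(c["attitude"]).apply([(u-K[0,2])/K[0,0],(v-K[1,2])/K[1,1],1.]); p=c["position"]
    return p+r*(z-p[2])/r[2]
def proj(c,P):
    K=c["intrinsics"]; q=R.from_rotvec(c["attitude"]).inv().apply(np.asarray(P)-c["position"])
    return K[0,0]*q[...,0]/q[...,2]+K[0,2],K[1,1]*q[...,1]/q[...,2]+K[1,2]
E
python3 - <<'E'
import cv2
a=cv2.imread("pics/top0.png")[140:220,140:260]; cv2.imwrite("pics/topc.png",cv2.resize(a,None,fx=6.5,fy=6.5,interpolation=cv2.INTER_CUBIC))
a=cv2.imread("pics/scene0.png")[205:300,130:250]; cv2.imwrite("pics/scenec.png",cv2.resize(a,None,fx=6,fy=6,interpolation=cv2.INTER_CUBIC))
E
```

```text
(no output)
```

View pics/topc.png

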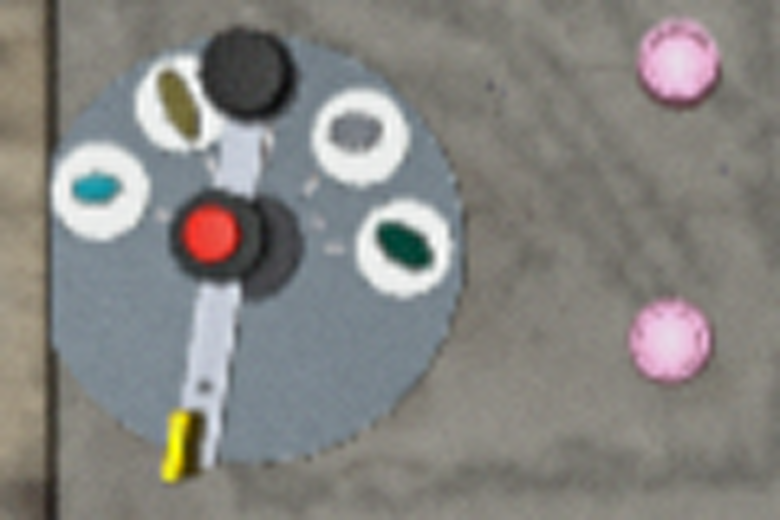

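View pics/scenec.png

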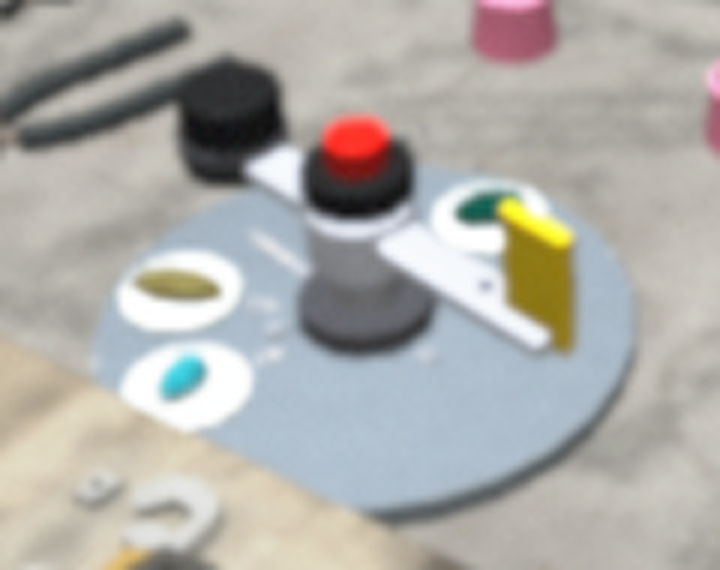

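```bash
python3 - <<'E'
from h import *
c=eyes.camera_params("top"); im=cv2.imread("pics/top0.png"); d=np.load("pics/top0.npy")
hsv=cv2.cvtColor(im,cv2.COLOR_BGR2HSV)
def cen(lo,hi,box,z,name):
    u0,v0,u1,v1=box; m=cv2.inRange(hsv[v0:v1,u0:u1],np.array(lo),np.array(hi)); vv,uu=np.nonzero(m)
    u,v=uu.mean()+u0,vv.mean()+v0; P=unproj(c,u,v,z); print(name,len(uu),round(u,2),round(v,2),P.round(4)); return P
tq=cen([85,100,80],[105,255,255],(145,160,165,180),.020,"turq")
bt=cen([0,150,120],[8,255,255],(160,165,185,190),.082,"btn")
tb=cen([22,150,120],[35,255,255],(160,198,175,218),.089,"tab")
ax=(unproj(c,140+257/6.5-.5,140+248/6.5-.5,.012)); print("axis base",ax)
for n,x,y,z in [("pt",100,191,.014),("po",180,103,.014),("pg",361,137,.014),("pgr",403,248,.014),("cam top",247,68,.072),("pink1",679,62,.026),("pink2",671,340,.026)]:
    print(n,unproj(c,140+x/6.5-.5,140+y/6.5-.5,z).round(4))
for n,P in [("turq",tq),("tab",tb)]:
    q=P-bt; print(n,np.hypot(*q[:2]),np.degrees(np.arctan2(q[1],q[0])))
    q=P-ax; print(n,np.hypot(*q[:2]),np.degrees(np.arctan2(q[1],q[0])))
# heights
K=c["intrinsics"];Rm=R.from_rotvec(c["attitude"])
v,u=np.mgrid[0:384,0:512]; p=np.stack([(u-K[0,2])/K[0,0]*d,(v-K[1,2])/K[1,1]*d,d],-1)@Rm.as_matrix().T+c["position"]
for uu,vv in [(130,180),(110,200),(140,210),(200,220),(178,190),(173,176),(175,163),(155,189),(122,230),(100,150),(310,200)]: print(uu,vv,p[vv,uu].round(3))
for y in np.arange(.05,.7,.1): print(y,proj(c,[.4,y,0]))
E
```

```text
turq 21 154.33 168.52 [0.5825 0.3803 0.02  ]
btn 58 171.86 175.5 [0.5588 0.3234 0.082 ]
tab 29 166.52 208.17 [0.4819 0.3357 0.089 ]
axis base [0.55810502 0.31952932 0.012     ]
pt [0.5822 0.3804 0.014 ]
po [0.6162 0.3485 0.014 ]
pg [0.6008 0.2774 0.014 ]
pgr [0.5564 0.2618 0.014 ]
cam top [0.6209 0.3109 0.072 ]
pink1 [0.6256 0.151  0.026 ]
pink2 [0.5168 0.157  0.026 ]
turq 0.061623922557121784 67.2998636711662
turq 0.06545754243020735 68.08256746336922
tab 0.07782511127821393 170.93829091220272
tab 0.07789079545724895 168.04587414992451
130 180 [0.555 0.442 0.021]
110 200 [0.506 0.492 0.022]
140 210 [0.478 0.417 0.022]
200 220 [ 0.448  0.27  -0.001]
178 190 [0.527 0.323 0.01 ]
173 176 [0.558 0.321 0.079]
175 163 [0.592 0.321 0.052]
155 189 [0.531 0.382 0.011]
122 230 [0.431 0.455 0.045]
100 150 [0.632 0.513 0.031]
310 200 [ 0.491 -0.013  0.023]
0.05 (np.float64(285.37242892932824), np.float64(235.98636689013728))
0.15000000000000002 (np.float64(246.78081358339568), np.float64(237.17107784071294))
0.25000000000000006 (np.float64(208.02238270653768), np.float64(238.3609098048674))
0.35000000000000003 (np.float64(169.09605234458814), np.float64(239.55589605854303))
0.45000000000000007 (np.float64(130.00072913173057), np.float64(240.7560701666074))
0.5500000000000002 (np.float64(90.73531018812778), np.float64(241.9614659859957))
0.6500000000000001 (np.float64(51.29868301621252), np.float64(243.1721176688945))
```

```bash
python3 - <<'E'
from h import *
print(R.from_rotvec(observe()["ee_rot"]).as_matrix().round(3))
E
```

```text
[[ 0.952  0.307 -0.001]
 [ 0.307 -0.952  0.001]
 [-0.    -0.001 -1.   ]]
```

Emit:
{"name": "step_arm", "arguments": {"series": [[[0.04,0.04,0.04,0,0],[0.04,0.07,0.08,0,0],[0.04,0.1,0.12,0,0],[0.04,0.13,0.16,0,0],[0.04,0.16,0.2,0,0],[0.04,0.18,0.24,0,0],[0.04,0.2,0.28,0,0],[0.04,0.22,0.32,0,0],[0.04,0.24,0.36,0,0],[0.04,0.25,0.4,0,0],[0.04,0.25,0.44,0,0],[0.04,0.25,0.48,0,0],[0.04,0.25,0.52,0,0],[0.04,0.25,0.56,0,0],[0.04,0.25,0.6,0,0],[0.04,0.25,0.64,0,0]]]}}

```text
clock: 1.48
position: [0.4406, 0.0012, 0.2402]
ee_rot: [-3.103, -0.487, 0.0]
force: [1.1, 1.4, -0.5]
width: 0.435
```

Emit:
{"name": "step_arm", "arguments": {"series": [[[0.04,0.005,0.04,0,-4],[0.04,0.01,0.08,0,-8],[0.04,0.015,0.12,0,-12],[0.04,0.02,0.16,0,-16],[0.04,0.025,0.2,0,-20],[0.04,0.03,0.24,0,-24],[0.04,0.035,0.28,0,-28],[0.04,0.041,0.31,0,-28],[0.04,0.041,0.334,0,-28],[0.04,0.041,0.334,0,-28],[0.04,0.041,0.334,0,-28],[0.04,0.041,0.334,0,-28]]]}}

```text
clock: 2.48
position: [0.4815, 0.3343, 0.2398]
ee_rot: [3.129, -0.278, -0.0]
force: [1.5, -0.8, 0.4]
width: 0.433
```

```bash
python3 - <<'E'
from h import *
s=observe(); print({k:np.round(s[k],3) for k in("clock","joints","position","ee_rot","width")})
c=eyes.camera_params("wrist");p,d=eyes.get_image("wrist"); cv2.imwrite("pics/w1.png",p[:,:,::-1]); np.save("pics/w1.npy",d); print(c)
np.savez("pics/w1c.npz",**c)
p,d=eyes.get_image("scene"); cv2.imwrite("pics/s1.png",p[:,:,::-1])
E
```

```text
{'clock': np.float64(2.483), 'joints': array([-0.408,  0.408, -0.404,  1.646,  0.174,  1.124, -2.606]), 'position': array([0.481, 0.334, 0.24 ]), 'ee_rot': array([ 3.129, -0.278, -0.   ]), 'width': np.float64(0.433)}
{'intrinsics': array([[297.31863964,   0.        , 258.3875374 ],
       [  0.        , 297.31863964, 189.6950669 ],
       [  0.        ,   0.        ,   1.        ]]), 'position': array([0.55164772, 0.32099112, 0.38401072]), 'attitude': array([ 1.89585619, -2.26620635, -0.30552305])}
```

View pics/w1.png

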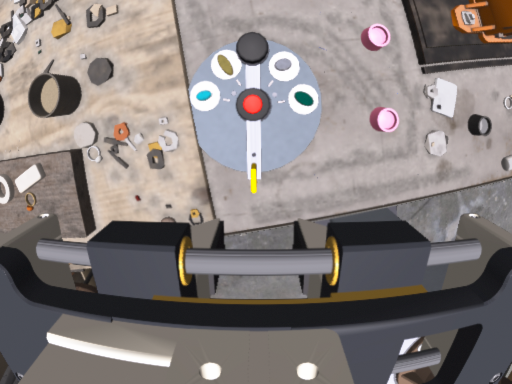

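View pics/s1.png

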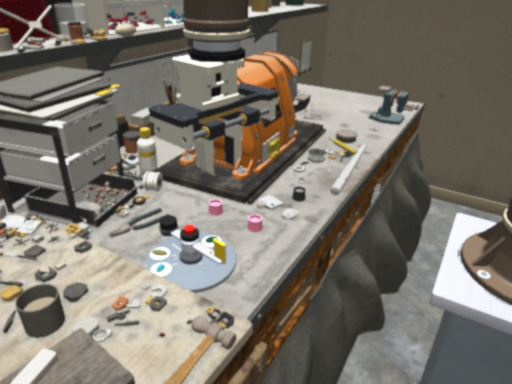

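```bash
cat >> h.py <<'E'
def wun(c,u,v,z):
    K=c["intrinsics"]; x,y=u-K[0,2],v-K[1,2]; r=np.hypot(x,y); th=r/K[0,0]
    q=R.from_rotvec(c["attitude"]).apply([np.sin(th)*x/r,np.sin(th)*y/r,np.cos(th)]); p=np.asarray(c["position"])
    return p+q*(z-p[2])/q[2]
def cen(im,f,c,lo,hi,box,z,name):
    hsv=cv2.cvtColor(im,cv2.COLOR_BGR2HSV)
    u0,v0,u1,v1=box; m=cv2.inRange(hsv[v0:v1,u0:u1],np.array(lo),np.array(hi)); vv,uu=np.nonzero(m)
    u,v=uu.mean()+u0,vv.mean()+v0; P=f(c,u,v,z); print(name,len(uu),round(u,2),round(v,2),P.round(4)); return P
TQ=([85,100,80],[105,255,255]);RD=([0,150,120],[8,255,255]);YL=([22,150,120],[35,255,255])
E
python3 - <<'E'
from h import *
c=dict(np.load("pics/w1c.npz")); im=cv2.imread("pics/w1.png")
t=cen(im,wun,c,*TQ,(190,80,220,110),.02,"tq");b=cen(im,wun,c,*RD,(235,85,270,120),.082,"btn");y=cen(im,wun,c,*YL,(240,155,265,200),.089,"tab(top+end)")
q=t-b;print(np.hypot(*q[:2]),np.degrees(np.arctan2(q[1],q[0])))
print("cam",wun(c,253,45,.072),"base",wun(c,256,105,.012))
print(wun(c,254,168,.089),wun(c,255,191,.089))
a=im[20:210,170:340]; cv2.imwrite("pics/w1z.png",cv2.resize(a,None,fx=3.1,fy=3.1,interpolation=cv2.INTER_CUBIC))
E
```

```text
tq 106 203.07 95.0 [0.5831 0.384  0.02  ]
btn 302 252.24 103.84 [0.559 0.326 0.082]
tab(top+end) 150 253.33 179.1 [0.484  0.3385 0.089 ]
0.06275531239113673 67.43662793590532
cam [0.62100661 0.31431808 0.072     ] base [0.55847625 0.32289978 0.012     ]
[0.49517798 0.33573886 0.089     ] [0.47126327 0.33907097 0.089     ]
```

View pics/w1z.png

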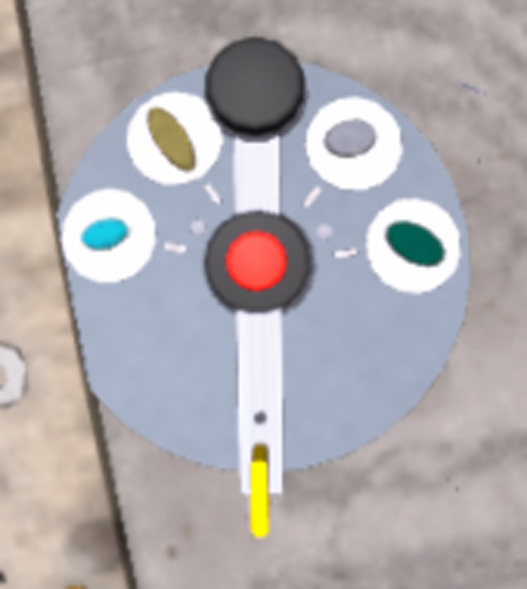

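Emit:
{"name": "step_arm", "arguments": {"series": [[[0.04,0,0.004,-0.03,0],[0.04,0,0.004,-0.06,0],[0.04,0,0.004,-0.09,0],[0.04,0,0.004,-0.115,0],[0.04,0,0.004,-0.13,0],[0.04,0,0.004,-0.14,0],[0.04,0,0.004,-0.15,0],[0.04,0,0.004,-0.16,0],[0.04,0,0.004,-0.166,0],[0.04,0,0.004,-0.166,0],[0.04,0,0.004,-0.166,0]]]}}

```text
clock: 3.5
position: [0.4821, 0.3377, 0.0744]
ee_rot: [-3.129, 0.281, -0.001]
force: [-0.0, -0.4, 0.4]
width: 0.437
```

```bash
python3 - <<'E'
from h import *
s=observe(); print({k:np.round(s[k],3) for k in("clock","joints","position","ee_rot","width","force")})
c=eyes.camera_params("wrist");p,d=eyes.get_image("wrist"); cv2.imwrite("pics/w2.png",p[:,:,::-1])
p,d=eyes.get_image("scene"); cv2.imwrite("pics/s2.png",cv2.resize(p[180:300,120:280,::-1],None,fx=4.5,fy=4.5,interpolation=cv2.INTER_CUBIC))
E
```

```text
{'clock': np.float64(3.5), 'joints': array([-0.472,  0.585, -0.328,  1.815,  0.256,  0.782, -2.682]), 'position': array([0.482, 0.338, 0.074]), 'ee_rot': array([-3.129e+00,  2.810e-01, -1.000e-03]), 'width': np.float64(0.437), 'force': array([-0.003, -0.401,  0.381])}
```

View pics/w2.png

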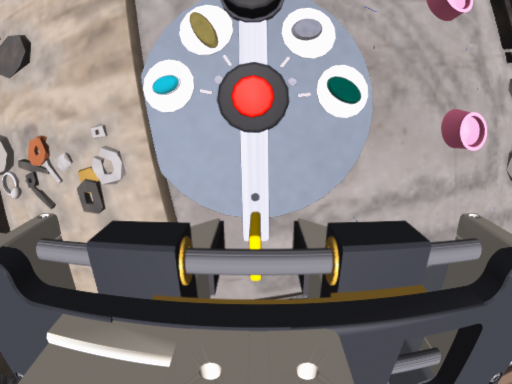

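View pics/s2.png

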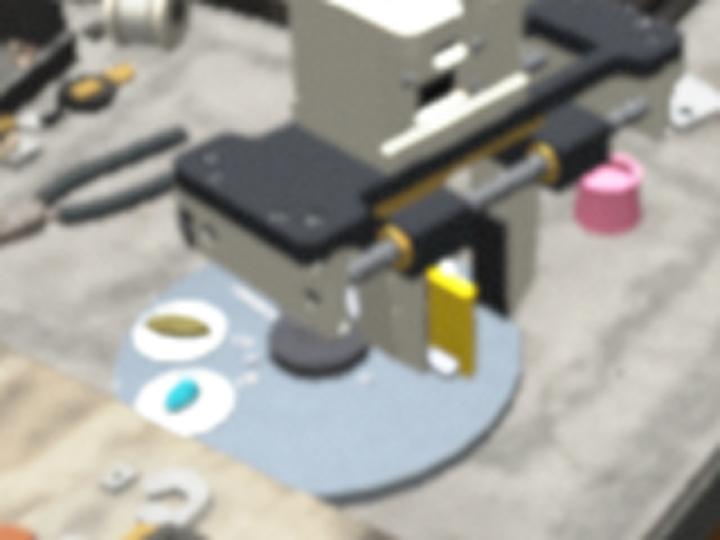

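Emit:
{"name": "step_arm", "arguments": {"series": [[[0.018,0,0,0,0],[0.018,0,0,0,0],[0.018,0,0,0,0],[0.018,0,0,0,0],[0.018,0,0,0,0],[0.018,0,0,0,0]]]}}

```text
clock: 4.1
position: [0.4823, 0.338, 0.0749]
ee_rot: [-3.128, 0.281, -0.002]
force: [0.3, -0.4, 0.1]
width: 0.197
```

```bash
python3 - <<'E'
from h import *
s=observe(); print(s["position"],s["width"]*91.8,s["force"])
a=np.array([.559,.3245]);q=s["position"][:2]-a;r=np.hypot(*q);f=np.arctan2(q[1],q[0]);print(r,np.degrees(f))
for k in range(5,86,5):
    g=f+np.radians(k); print(k,(r*np.array([np.cos(g),np.sin(g)])-q).round(4))
E
```

```text
[0.48228809 0.33796351 0.0748896 ] 18.13029623906366 [ 0.27770804 -0.42453226  0.06768803]
0.07788441788892032 170.04554886882684
5 [-0.0009 -0.0067]
10 [-0.0012 -0.0135]
15 [-0.0009 -0.0203]
20 [ 0.    -0.027]
25 [ 0.0015 -0.0337]
30 [ 0.0035 -0.0402]
35 [ 0.0062 -0.0464]
40 [ 0.0093 -0.0525]
45 [ 0.0129 -0.0582]
50 [ 0.0171 -0.0636]
55 [ 0.0217 -0.0686]
60 [ 0.0267 -0.0732]
65 [ 0.0321 -0.0773]
70 [ 0.0378 -0.0809]
75 [ 0.0439 -0.0841]
80 [ 0.0501 -0.0867]
85 [ 0.0566 -0.0887]
```

Emit:
{"name": "step_arm", "arguments": {"series": [[[0.018,-0.0009,-0.0067,0,5],[0.018,-0.0012,-0.0135,0,10],[0.018,-0.0009,-0.0203,0,15],[0.018,0.0,-0.027,0,20],[0.018,0.0015,-0.0337,0,25],[0.018,0.0035,-0.0402,0,30],[0.018,0.0062,-0.0464,0,35],[0.018,0.0093,-0.0525,0,40],[0.018,0.0093,-0.0525,0,40],[0.018,0.0093,-0.0525,0,40]]]}}

```text
clock: 4.93
position: [0.4917, 0.2852, 0.0748]
ee_rot: [-3.037, -0.801, -0.001]
force: [-0.8, -0.5, 0.3]
width: 0.195
```

```bash
python3 - <<'E'
from h import *
s=observe(); print({k:np.round(s[k],3) for k in("clock","joints","position","ee_rot","width","force")})
p,d=eyes.get_image("wrist"); cv2.imwrite("pics/w3.png",p[:,:,::-1])
E
```

```text
{'clock': np.float64(4.933), 'joints': array([-0.255,  0.592, -0.515,  1.855,  0.394,  0.795, -2.033]), 'position': array([0.492, 0.285, 0.075]), 'ee_rot': array([-3.037e+00, -8.010e-01, -1.000e-03]), 'width': np.float64(0.195), 'force': array([-0.768, -0.549,  0.259])}
```

View pics/w3.png

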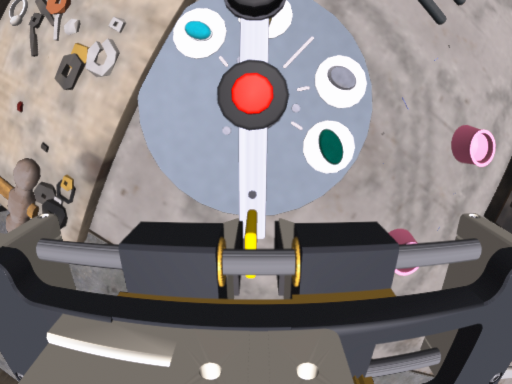

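Emit:
{"name": "step_arm", "arguments": {"series": [[[0.018,0.0036,-0.0057,0,5],[0.018,0.0078,-0.0111,0,10],[0.018,0.0124,-0.0161,0,15],[0.018,0.0174,-0.0207,0,20],[0.018,0.0228,-0.0248,0,25],[0.018,0.0285,-0.0284,0,30],[0.018,0.0346,-0.0316,0,35],[0.018,0.0346,-0.0316,0,35],[0.018,0.0346,-0.0316,0,35]]]}}

```text
clock: 5.73
position: [0.5258, 0.2542, 0.0746]
ee_rot: [-2.658, -1.671, 0.0]
force: [0.3, 0.9, -1.4]
width: 0.197
```

```bash
python3 - <<'E'
from h import *
s=observe(); print({k:np.round(s[k],3) for k in("clock","joints","position","ee_rot","width","force")})
a=np.array([.559,.3245]);q=s["position"][:2]-a;r=np.hypot(*q);f=np.arctan2(q[1],q[0]);print(r,np.degrees(f)%360)
p,d=eyes.get_image("wrist"); cv2.imwrite("pics/w4.png",p[:,:,::-1])
p,d=eyes.get_image("top"); cv2.imwrite("pics/t4.png",cv2.resize(p[140:220,140:260,::-1],None,fx=6,fy=6,interpolation=cv2.INTER_CUBIC))
E
```

```text
{'clock': np.float64(5.733), 'joints': array([-0.086,  0.653, -0.667,  1.806,  0.514,  0.863, -1.445]), 'position': array([0.526, 0.254, 0.075]), 'ee_rot': array([-2.658, -1.671,  0.   ]), 'width': np.float64(0.197), 'force': array([ 0.259,  0.887, -1.372])}
0.07770119283088278 244.70965538115715
```

View pics/w4.png

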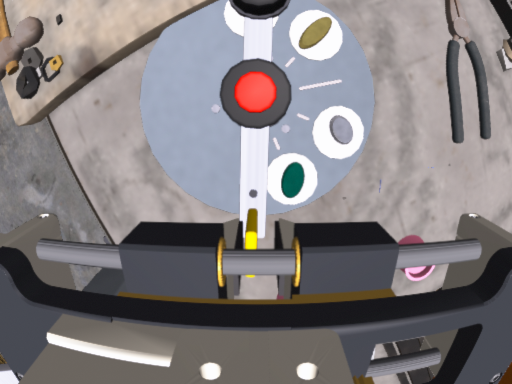

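View pics/t4.png

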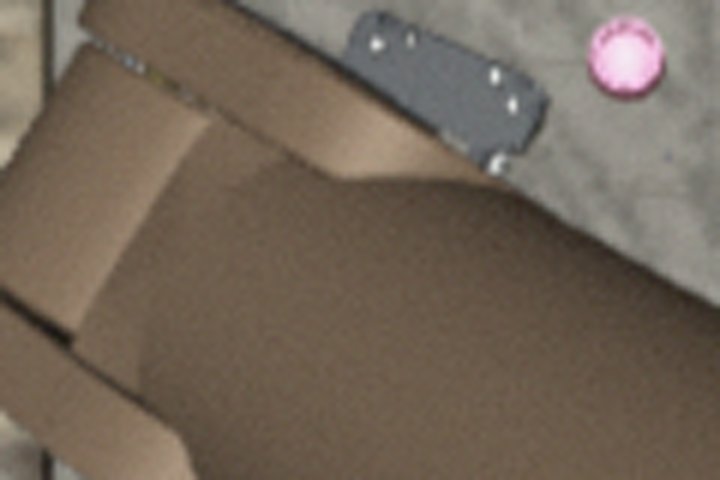

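Emit:
{"name": "step_arm", "arguments": {"series": [[[0.018,0.0029,-0.0013,0,2.3],[0.018,0.0058,-0.0025,0,4.6],[0.018,0.0088,-0.0035,0,7],[0.018,0.0088,-0.0035,0,7],[0.018,0.0088,-0.0035,0,7],[0.018,0.0088,-0.0035,0,7]]]}}

```text
clock: 6.33
position: [0.5338, 0.2513, 0.0748]
ee_rot: [-2.552, -1.83, 0.001]
force: [0.5, 0.0, -0.2]
width: 0.194
```

Emit:
{"name": "step_arm", "arguments": {"series": [[[0.04,0,0,0,0],[0.04,0,0,0,0],[0.04,0,0,0,0],[0.04,0,0,0,0],[0.04,0,0,0.015,0],[0.04,0,0,0.035,0],[0.04,0,0,0.06,0],[0.04,0,0,0.09,0],[0.04,0,0,0.13,0],[0.04,-0.01,-0.01,0.16,0],[0.04,-0.03,-0.03,0.16,0],[0.04,-0.04,-0.06,0.16,0],[0.04,-0.04,-0.06,0.16,0],[0.04,-0.04,-0.06,0.16,0],[0.04,-0.04,-0.06,0.16,0]]]}}

```text
clock: 7.58
position: [0.4941, 0.1914, 0.235]
ee_rot: [-2.552, -1.829, -0.0]
force: [0.8, 0.4, -0.2]
width: 0.437
```

```bash
python3 - <<'E'
from h import *
s=observe(); print({k:np.round(s[k],3) for k in("clock","joints","position","ee_rot","width","force")})
c=eyes.camera_params("wrist");p,d=eyes.get_image("wrist"); cv2.imwrite("pics/w5.png",p[:,:,::-1]); np.savez("pics/w5c.npz",**c)
p,d=eyes.get_image("scene"); cv2.imwrite("pics/s5f.png",p[:,:,::-1]);cv2.imwrite("pics/s5.png",cv2.resize(p[200:300,130:250,::-1],None,fx=6,fy=6,interpolation=cv2.INTER_CUBIC))
E
```

```text
{'clock': np.float64(7.583), 'joints': array([ 0.148,  0.408, -0.829,  1.763,  0.33 ,  1.116, -1.115]), 'position': array([0.494, 0.191, 0.235]), 'ee_rot': array([-2.552, -1.829, -0.   ]), 'width': np.float64(0.437), 'force': array([ 0.767,  0.39 , -0.173])}
```

View pics/w5.png

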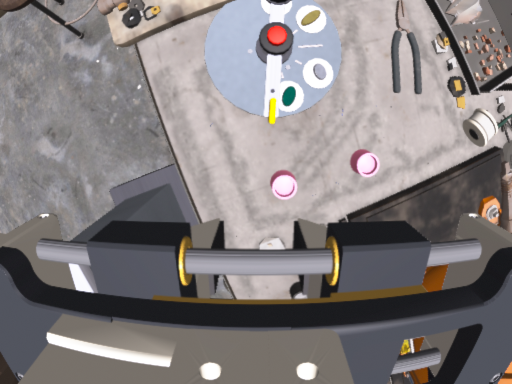

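View pics/s5.png

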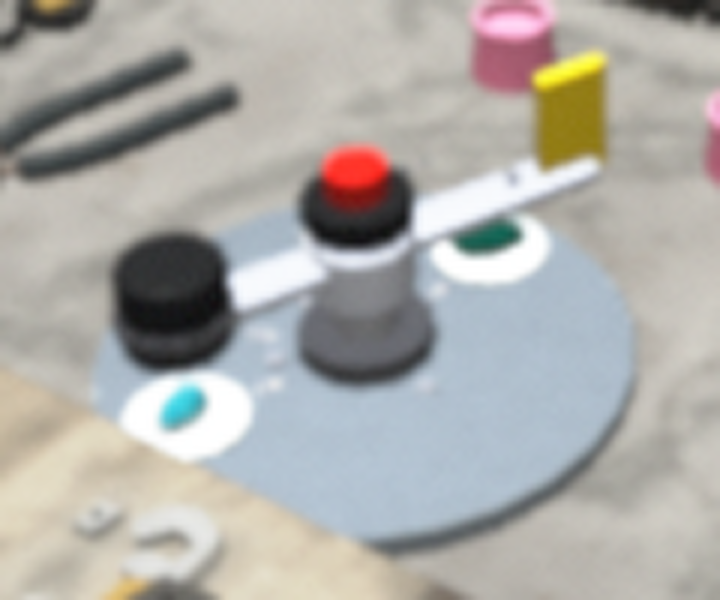

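```bash
python3 - <<'E'
from h import *
c=eyes.camera_params("scene")
f=lambda x,y,z:unproj(c,130+x/6-.5,200+y/6-.5,z)
head=f(171,268,.072);tq=f(183,406,.020);btn=f(357,165,.082);tab=f(570,70,.089)
for n,P in [("head",head),("tq",tq),("btn",btn),("tab",tab)]:
    q=P-btn; print(n,P.round(4),np.hypot(*q[:2]).round(4),np.degrees(np.arctan2(q[1],q[0])).round(1))
im=cv2.imread("pics/s5f.png"); cen(im,unproj,c,*TQ,(150,255,175,280),.02,"tq")
w=dict(np.load("pics/w5c.npz")); im=cv2.imread("pics/w5.png")
y=cen(im,wun,w,*YL,(262,90,285,130),.089,"tab");b=cen(im,wun,w,*RD,(260,20,295,50),.082,"btn")
q=y-b;print(np.hypot(*q[:2]),np.degrees(np.arctan2(q[1],q[0]))+180)
E
```

```text
head [0.58   0.3863 0.072 ] 0.0632 70.2
tq [0.5815 0.3866 0.02  ] 0.064 69.0
btn [0.5586 0.3268 0.082 ] 0.0 0.0
tab [0.529  0.2562 0.089 ] 0.0766 -112.8
tq 27 160.0 267.41 [0.5811 0.3871 0.02  ]
tab 150 271.89 110.79 [0.5292 0.2535 0.089 ]
btn 299 276.54 34.92 [0.5589 0.3255 0.082 ]
0.07788008897823001 67.61925436455691
```

Emit:
{"name": "step_arm", "arguments": {"series": [[[0,0.02,0.03,0,0],[0,0.035,0.065,0,0],[0,0.05,0.1,0,0],[0,0.065,0.134,0,0],[0,0.065,0.134,0,0],[0,0.065,0.134,-0.03,0],[0,0.065,0.134,-0.06,0],[0,0.065,0.134,-0.09,0],[0,0.065,0.134,-0.11,0],[0,0.065,0.134,-0.12,0],[0,0.065,0.134,-0.126,0],[0,0.065,0.134,-0.126,0],[0,0.065,0.134,-0.126,0]]]}}

```text
clock: 8.77
position: [0.5593, 0.3272, 0.1097]
ee_rot: [-2.55, -1.83, -0.002]
force: [0.6, -0.2, 0.1]
width: 0.008
```

```bash
python3 - <<'E'
from h import *
s=observe(); print({k:np.round(s[k],4) for k in("clock","position","width","force")})
p,d=eyes.get_image("scene"); cv2.imwrite("pics/s6.png",cv2.resize(p[200:300,130:250,::-1],None,fx=6,fy=6,interpolation=cv2.INTER_CUBIC))
E
```

```text
{'clock': np.float64(8.7667), 'position': array([0.5593, 0.3272, 0.1097]), 'width': np.float64(0.0075), 'force': array([ 0.5828, -0.1608,  0.0803])}
```

View pics/s6.png

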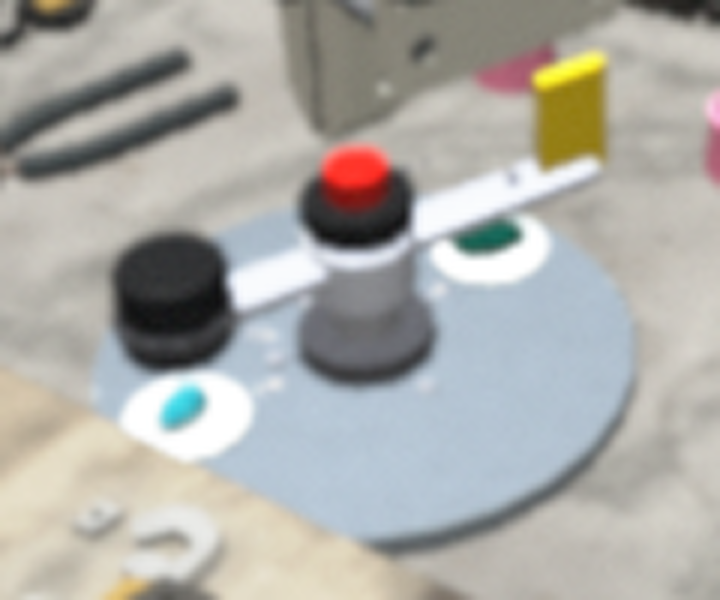

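```bash
python3 - <<'E'
from h import *
s=observe(); print(s["clock"])
c=eyes.camera_params("scene");print(proj(c,[.5593,.3272,.0957]),proj(c,[.5593,.3272,.162]))
p,d=eyes.get_image("scene"); cv2.imwrite("pics/s7.png",cv2.resize(p[100:320,50:350,::-1],None,fx=2.6,fy=2.6))
p,d=eyes.get_image("wrist"); cv2.imwrite("pics/w7.png",p[:,:,::-1])
E
```

```text
8.8167
(np.float64(188.1327028656899), np.float64(220.69042387953849)) (np.float64(185.87039032531524), np.float64(188.55427034620334))
```

View pics/s7.png

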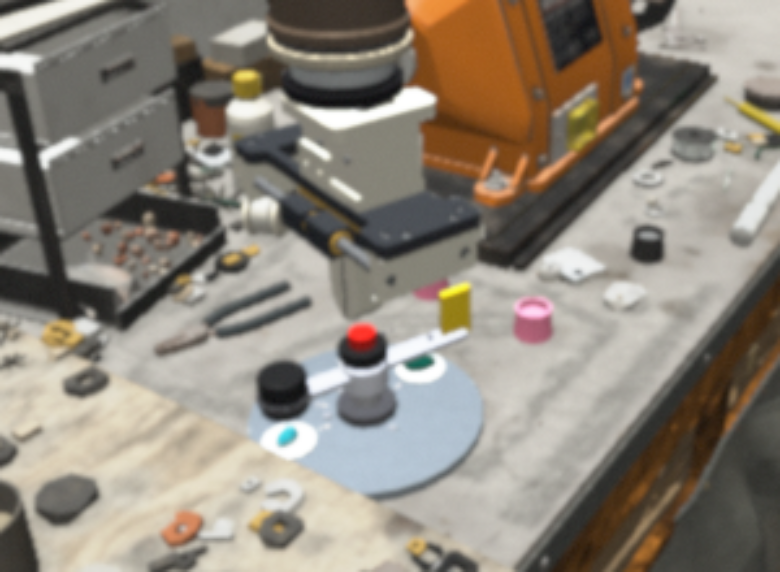

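View pics/w7.png

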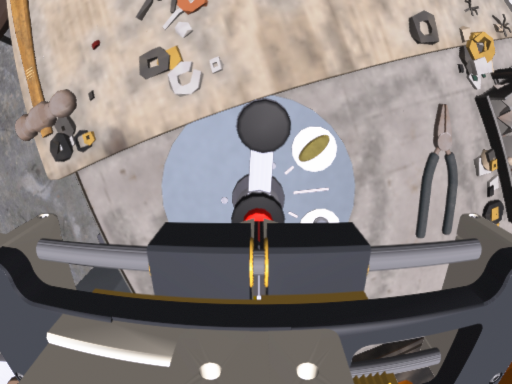

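```bash
python3 - <<'E'
from h import *
c=eyes.camera_params("scene");s=observe();M=R.from_rotvec(s["ee_rot"]).as_matrix();print(M.round(2))
for q in [(0,0,.014),(.0375,.095,-.052),(.0375,-.095,-.052),(-.0375,.095,-.052),(-.0375,-.095,-.052)]:
    u,v=proj(c,s["position"]+M@np.array(q)); print(q,round((u-50)*2.6),round((v-100)*2.6))
E
```

```text
[[ 0.32  0.95  0.  ]
 [ 0.95 -0.32  0.  ]
 [ 0.   -0.   -1.  ]]
(0, 0, 0.014) 359 313
(0.0375, 0.095, -0.052) 236 194
(0.0375, -0.095, -0.052) 385 310
(-0.0375, 0.095, -0.052) 329 166
(-0.0375, -0.095, -0.052) 486 270
```

Emit:
{"name": "step_arm", "arguments": {"series": [[[0,0,-0.001,-0.005,0],[0,0,-0.001,-0.01,0],[0,0,-0.001,-0.013,0],[0,0,-0.001,-0.015,0],[0,0,-0.001,-0.017,0],[0,0,-0.001,-0.019,0],[0,0,-0.001,-0.021,0],[0,0,-0.001,-0.021,0],[0,0,-0.001,-0.021,0],[0,0,-0.001,-0.021,0]]]}}

```text
clock: 9.75
position: [0.5597, 0.3257, 0.0902]
ee_rot: [-2.551, -1.83, -0.004]
force: [-3.4, -3.5, 11.8]
width: 0.005
```

Emit:
{"name": "step_arm", "arguments": {"series": [[[0,0,0,-0.001,0],[0,0,0,-0.001,0],[0,0,0,0.005,0],[0,0,0,0.015,0],[0,0,0,0.035,0],[0,0,0,0.065,0],[0,0,0,0.1,0],[0,0,0,0.14,0],[0,-0.02,-0.03,0.15,0],[0,-0.04,-0.06,0.15,0],[0,-0.06,-0.1,0.15,0],[0,-0.08,-0.14,0.15,0],[0,-0.09,-0.18,0.15,0],[0,-0.1,-0.22,0.15,0],[0,-0.1,-0.26,0.15,0],[0,-0.1,-0.3,0.15,0],[0,-0.1,-0.3,0.15,0],[0,-0.1,-0.3,0.15,0],[0,-0.1,-0.3,0.15,0]]]}}

```text
clock: 11.33
position: [0.4598, 0.0261, 0.2407]
ee_rot: [-2.552, -1.829, -0.005]
force: [0.2, 0.4, -0.1]
width: 0.005
```

```bash
python3 - <<'E'
from h import *
s=observe(); print({k:np.round(s[k],4) for k in("clock","position","dq","force")})
p,d=eyes.get_image("scene"); q,d=eyes.get_image("top")
f=lambda a:cv2.resize(a[:,:,::-1],(390,320),interpolation=cv2.INTER_CUBIC)
cv2.imwrite("pics/f.png",np.hstack([f(p[200:300,130:250]),f(q[140:238,140:260])]))
c=eyes.camera_params("top");im=q[:,:,::-1].copy()
b=cen(im,unproj,c,*RD,(160,165,185,190),.082,"btn");t=cen(im,unproj,c,*YL,(170,165,230,218),.089,"tab")
e=t-b;print(np.hypot(*e[:2]),np.degrees(np.arctan2(e[1],e[0]))+180)
E
```

```text
{'clock': np.float64(11.3333), 'position': array([0.4598, 0.0261, 0.2407]), 'dq': array([-0.0349,  0.005 , -0.0179, -0.0043, -0.0015, -0.0009, -0.0022]), 'force': array([ 0.217 ,  0.4415, -0.1498])}
btn 58 171.86 175.5 [0.5588 0.3234 0.082 ]
tab 16 202.69 186.88 [0.5294 0.2502 0.089 ]
0.0788669833496112 68.1622914519563
```

View pics/f.png

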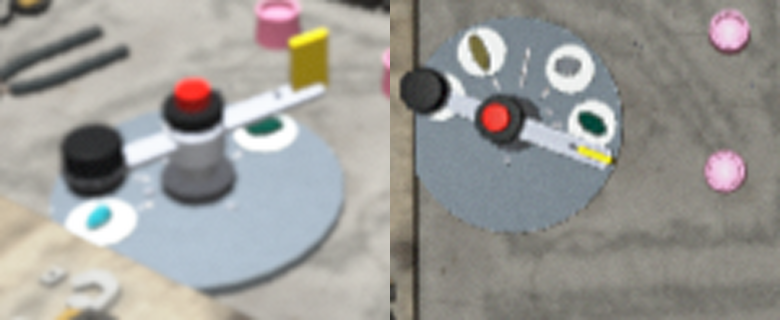

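The last pictures show the camera head over the turquoise pad (lens bearing about 68°, stone about 67.5°). The button is up, the stones are unmoved and the arm is clear, so I am handing in.

```bash
python3 -c "
from cell import arm
print(arm.sign_off())"
```

```text
the job is handed in; nothing more can be done
None
```

The camera stands above the turquoise and the picture was taken. The job was handed in at about 11.5 s on the robot's clock; no verdict is reported.

- **Swivel:** I straddled the yellow tab with the fingertips and pushed it about 78° round, with 6 mm of play each side. I then backed off and checked it before pressing anything.
- **Centring:** The wrist camera put the lens at 67.6° about the swivel axis, and the turquoise at 67.4° as measured before the push. The top camera gave 68.2° for the lens at the end. The scene camera's rougher, hand-picked reading was 70.2° against 69.0°. All of these are within about 1.5 mm, against the 8 mm allowed.
- **Shutter:** I pressed the button with the closed fingers to a tip height of about 76 mm, its full travel, at about 12 N. It is up again in the last pictures.
- **Final state:** The arm is clear. The stones look unmoved in the pictures, except the turquoise, which is hidden from above by the camera head but visible from the side. I never went near the loupe or the pearl ring and did not measure their positions.
- **Disagreement:** The cameras differed by up to about 3.5 mm on absolute positions, so I relied on bearings relative to the button.

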